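Refit the vent cover on a bakery humidifier blower

TASK

Put the vent cover back on the white blower unit: of the two loose plates, take the one with the projecting lip. With its far edge raised, hook the lip into the slot under the steel bar on the unit's near side, then pivot the far edge down until it snaps under the spring catch, and leave the cover lying flat.

Things in the scene. Friction and masses are not known exactly. Their poses are not given: they have to be found in the camera images.
- cover_grip (a point): Handle of the loose vent cover (175-325 g): black block across the middle of an aluminium plate 130x130x8 mm; 16 mm thick along x, 60 long along y, top 40 mm above the plate. Point: on its centre line, 34 mm above the plate's underside, 14 below the handle's top. -x points to the lip, z up. Starts flat, lip about towards the robot. A plate 115x125 mm with the same handle but no lip is not wanted.
- cover_lip (a point): Tip of the cover's lip, mid-width and mid-thickness: a tongue 4 mm thick, 100 wide, projecting 20 from the plate's front edge, level with its underside. It lies 85 mm to -x of the handle point and 32 below it. Axes as the cover's. When home: x = -20 to -10, z = 2 mm in the slot's frame.
- cover_rear (a point): Middle of the cover's rear edge, mid-thickness; 65 mm to +x of the handle point, 30 below it. Home: x = 130 to 140, z = 4 mm in the slot's frame. It goes down along the ramp of a dark spring catch 36 mm wide on the unit: ramp from 35 mm high at x = 140 down to a nub at x = 123, 10 to 16 mm high. Press down with 5 to 15 N: the catch yields up to 20 mm to +x, then snaps out over the plate.
- slot (a point): Slot mouth on the fixed white blower unit (210x190 mm): middle of its floor, 60 mm above the table, level with the cover's seat. x points over the fan to the catch, away from the robot; z up. Slot 16 mm high, 120 wide, 20 deep to -x, under a steel bar whose top is 22 mm up. Curbs 8 mm high at y = +-78 and x = 140; post 26 high at x = 156 mm. Home: handle point at x = 65 to 75, z = 34 mm.
There are look-alikes about, which are no part of the job. What is shaped like the part that bears cover_grip but purple or yellow is not meant.

How it is judged:
By the outcome, as a careful person would: the job done as asked, in the order asked, and still so for the second after the job is handed in, with the robot touching nothing.
It also fails if it takes over 45 s, if anything falls off the work surface, if the arm or the gripper's body presses on something with over 40 N, if the wrist force passes 120 N, or if a joint passes its speed limit or range.

ROBOT

A 6-joint arm with a two-finger parallel gripper is mounted at the origin on the work surface. World frame = base frame: x ahead of the robot, y to its left, z up, the work surface at z = 0. Lengths are in m, angles in rad, forces in N, time in s.
With the tool pointing down it reaches from about 0.25 to 0.725 m from the base axis. Payload 4 kg.
Tool frame: the origin (TCP) lies midway between the tips of the shut fingers; the grasp point (between the pads) lies 19 mm behind it; y points along the fingers, x is the direction in which the jaws open and shut, and the axes are right-handed (so a half turn about y gives the same grasp; the last joint's range is limited). The gripper opens to 85 mm and grips with 20 to 120 N. Pads are 22 mm wide; open, the fingers measure 114 mm over their backs; the gripper's body (76 mm by 85 mm) begins 54 mm behind the grasp point. The pads swing forward as they close: fully open they stand 13 mm farther back than shut.
Start: joints at [1.288, 0.241, 0.005, 1.335, 0, 1.571], TCP at [0.14, 0.48, 0.231] pointing down, gripper open.
Joint ranges: [-2.72, 2.72], [-1.05, 1.87], [-1.09, 1.28], [-1.99, 2.15], [-1.42, 1.44], [-3.14, 3.14]. Speed limits (rad/s): [2.79, 2.79, 3.14, 3.14, 3.14, 3.14].

INTERFACE

Orientations are given as a unit quaternion [x, y, z, w].
In Python, from workcell import bot gives the robot as it stands. The module is installed in compiled form; this text tells all that it offers.
- The arm moves only by the shell command python3 -m inch 'ROWS'. ROWS is text: rows parted by semicolons, each of 7 numbers parted by spaces: the turn, a rotation vector about the tool's x, y, z in degrees, then the shift along the tool's x, y, z in mm, then the closure, from 0 (fully open) to 1 (shut). In form: ax ay az dx dy dz fingers; .... A call has 1 to 12 rows; each row shifts and turns the commanded pose from where the row before left it, along the tool's axes as they then stand; what a row does not reach is not made up. A row lasts 1/8 s, in which the tool goes at most 62.5 mm and 10.7 degrees, less where a joint would pass 70% of its speed; a pose out of reach is approached as far as the arm can. A call with a gripper value outside its range is refused whole. The fingers move at their own pace and stop on an object; the grip force is fixed at half the most. Time passes only in rows, so rows that do not move let the fingers close. It gives the time, the measured TCP pose, the force and the opening at its end, in the units of the state.
- bot.get_obs(): the state, without advancing time (a new reading comes with each control period).
- bot.camera(name): name is "scene" or "top"; returns a dict with "color" (384x512x3 uint8, blue, green, red), "fx", "fy", "cx", "cy" (pixels), "extrinsics" (4x4, takes a point from world to camera coordinates). Camera axes: x right, y up, looking along -z (the intrinsics and any distortion apply to the point x, -y, -z); pixel columns grow to the right and rows downward; lengths in m; the calibration is good to about 2 mm. A picture is of the moment at which its call begins. There is no depth.
- bot.job_done(): hands the job in, once; it reports no verdict.
Trained networks look in the newest picture that a camera, given by its name, has taken for a name from the list of things; names that differ only in an ending like _2 or _b are one class to them, and where a whole thing is asked for, a point or a joint stands for the part that bears it (a point fixed in the world has none). Each returns a list of dicts, best first, with "conf" (0 to 1); they miss things now and then, are a little off and sometimes report something else, mostly with a low value. They report only what shows in the picture. A call takes as long as a camera call. They do not tell look-alikes from the thing itself.
- bot.look_for(name, camera): "extent" ([left, top, right, bottom] in pixels, round what is visible of it).
- bot.cut_out(name, camera): "region" (384x512 bool, what is visible of it) and "extent" ([left, top, right, bottom] in pixels, round what is visible of it).
- bot.spot_point(name, camera): "point" ([column, row] in pixels: a listed point, or the origin of a listed thing).
The state is a dict: "clock": time; "joint_pos": joint angles; "joint_vel": joint speeds; "tau": joint torques, N m; "eef_pos": TCP position; "tool_rot": TCP orientation; "ft_force": force on the tool from outside, world axes, zero at the start; "ft_torque": the same for the moment, N m; "grip_width": finger opening in m.
Only numpy, scipy, OpenCV 4.12 (cv2) and the standard library are available. Lean on these libraries where they do the work, as an engineer would, in place of code of your own. Each camera call takes 0.05 s, during which the arm holds its last target.

## Working session

There is one attempt and no reset: what is moved stays moved. The work goes in short steps, Python scripts to look and compute and a shell command to move; the robot and the scene stay as the last step left them, time stands still between calls to the robot, and variables do not carry over. Pictures are saved under pics/ and viewed, and the job is handed in when it is done.

```bash
mkdir -p pics; python3 - <<'E'
from workcell import bot
import cv2
o=bot.get_obs()
for k in o: print(k,o[k])
for c in ("scene","top"):
    d=bot.camera(c); cv2.imwrite(f"pics/{c}0.png",d["color"])
    print(c,d["fx"],d["fy"],d["cx"],d["cy"],d["extrinsics"], [k for k in d])
    for n in ("cover_grip","cover_lip","cover_rear","slot"):
        print(n,[(r["point"],round(r["conf"],2)) for r in bot.spot_point(n,c)])
    print([(r["extent"],round(r["conf"],2)) for r in bot.look_for("cover_grip",c)])
E
```

```text
clock 0.0
joint_pos [1.28802502e+00 2.41401199e-01 3.70569522e-03 1.33517445e+00
 1.56763256e-05 1.57079609e+00]
joint_vel [-0.00204743 -0.00137686 -0.00153486  0.00031018 -0.00104354  0.00072212]
tau [-1.34045174e-03 -3.72314429e+01  2.52411819e+01  1.69955799e-02
 -2.27901028e-04 -4.46640144e-06]
eef_pos [0.13932834 0.47953829 0.23041175]
tool_rot [ 0.56590378  0.42396353 -0.42514275 -0.56503228]
ft_force [ 0.1824955  -0.26003207 -0.05123721]
ft_torque [-0.0001919  -0.03619806 -0.00329135]
grip_width 0.08573533476721228
scene 481.2248396901946 481.2248396901946 263.0027256486983 189.29689800487262 [[-0.72110282  0.69269961  0.01334069  0.24264359]
 [-0.55329372 -0.58735628  0.59065951  0.24619672]
 [ 0.41698535  0.41854492  0.80681061 -1.33740071]
 [ 0.          0.          0.          1.        ]] ['color', 'fx', 'fy', 'cx', 'cy', 'extrinsics']
cover_grip [([249.2, 238.3], 0.85), ([349.2, 203.4], 0.73), ([229.4, 101.3], 0.66)]
cover_lip [([374.3, 195.0], 0.71), ([214.8, 130.0], 0.69), ([282.9, 227.9], 0.66)]
cover_rear [([226.5, 253.1], 0.89), ([240.1, 93.1], 0.79), ([324.2, 224.4], 0.6)]
slot []
[([209.1, 212.6, 294.2, 280.7], 0.83), ([197.9, 86.5, 261.1, 141.0], 0.73), ([309.5, 181.9, 390.3, 245.1], 0.64)]
top 422.4850800880712 422.4850800880712 249.07593627685043 199.3942630984366 [[-0.02070399 -0.99938841 -0.02818075  0.09863343]
 [ 0.99563293 -0.02317619  0.09043197 -0.42741217]
 [-0.09102979 -0.02618538  0.99550384 -0.91461931]
 [ 0.          0.          0.          1.        ]] ['color', 'fx', 'fy', 'cx', 'cy', 'extrinsics']
cover_grip [([183.4, 264.5], 0.94), ([390.7, 267.6], 0.88), ([222.1, 160.8], 0.82)]
cover_lip [([369.1, 232.7], 0.97), ([219.9, 200.7], 0.81)]
cover_rear [([189.5, 234.6], 0.92), ([395.2, 294.3], 0.72), ([234.8, 140.0], 0.68)]
slot [([362.9, 175.8], 0.7)]
[([154.4, 231.7, 218.5, 307.7], 0.9), ([191.8, 129.4, 259.6, 207.3], 0.6), ([349.4, 221.6, 422.2, 309.2], 0.59)]
```

View pics/scene0.png

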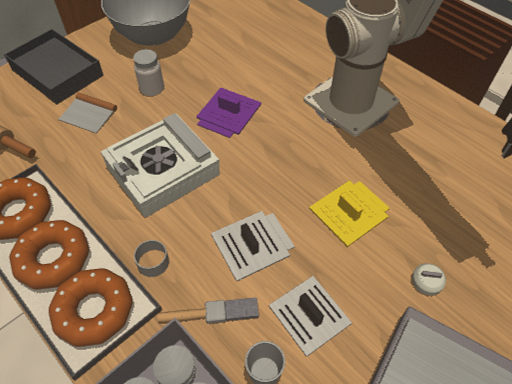

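View pics/top0.png

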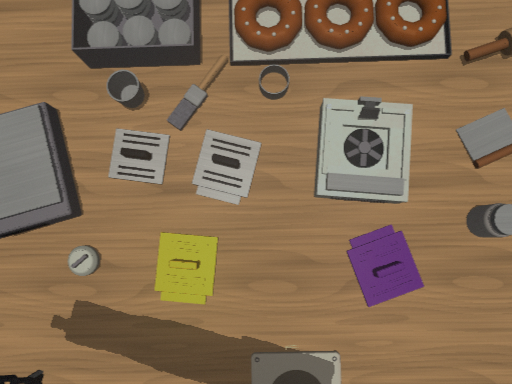

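The top view shows four lookalikes:
- Silver plate with lip at (226,161); the lip is at (219,197).
- Silver plate without lip at (137,155).
- Yellow plate at (184,265).
- Purple plate at (388,268).

I choose the first one. In the scene view it is at (250,240), with its lip at (283,228). I'll check it in a close crop.

```bash
python3 - <<'E'
import cv2,numpy as np
t=cv2.imread("pics/top0.png"); s=cv2.imread("pics/scene0.png")
f=lambda im,x,y,w,h:cv2.resize(im[y:y+h,x:x+w],(400,400*h//w),interpolation=cv2.INTER_CUBIC)
a=np.hstack([f(t,185,120,80,100),f(s,205,200,100,125)][:2]);cv2.imwrite("pics/crop_cover.png",a)
a=np.hstack([f(t,310,90,110,120),f(s,95,105,130,142)[:436]]);cv2.imwrite("pics/crop_unit.png",a)
E
```

```text
(no output)
```

View pics/crop_cover.png

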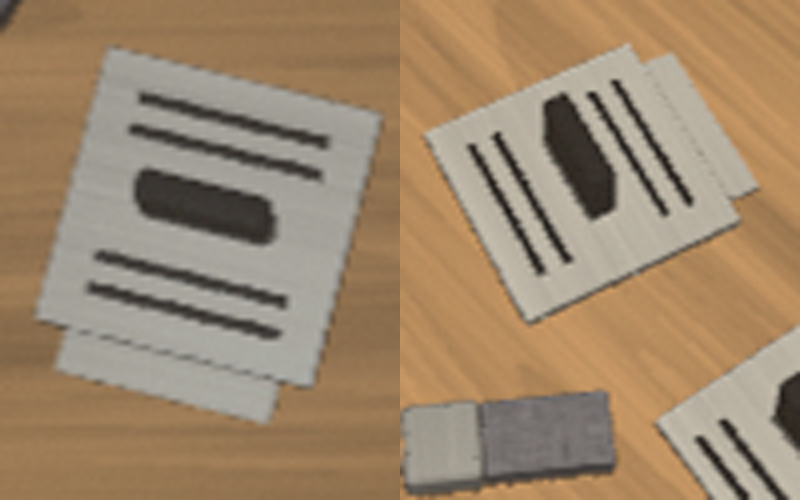

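View pics/crop_unit.png

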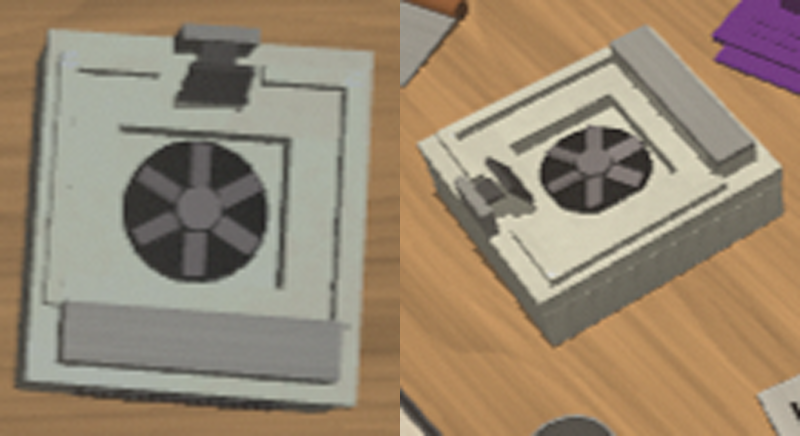

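```bash
cat > h.py <<'E'
import numpy as np
from scipy.optimize import least_squares
from scipy.spatial.transform import Rotation as R
C={'scene':(481.2248396901946,263.0027256486983,189.29689800487262,np.array([[-0.72110282,0.69269961,0.01334069,0.24264359],[-0.55329372,-0.58735628,0.59065951,0.24619672],[0.41698535,0.41854492,0.80681061,-1.33740071]])),
'top':(422.4850800880712,249.07593627685043,199.3942630984366,np.array([[-0.02070399,-0.99938841,-0.02818075,0.09863343],[0.99563293,-0.02317619,0.09043197,-0.42741217],[-0.09102979,-0.02618538,0.99550384,-0.91461931]]))}
def proj(c,P):
    f,cx,cy,E=C[c]; P=np.atleast_2d(P); q=P@E[:,:3].T+E[:,3]
    return np.c_[cx+f*q[:,0]/-q[:,2], cy-f*q[:,1]/-q[:,2]]
def ray(c,p):
    f,cx,cy,E=C[c]; d=np.array([(p[0]-cx)/f,-(p[1]-cy)/f,-1.]); Rm=E[:,:3]
    return -Rm.T@E[:,3], Rm.T@d
def atz(c,p,z):
    o,d=ray(c,p); return o+d*(z-o[2])/d[2]
def rz(a): return np.array([[np.cos(a),-np.sin(a),0],[np.sin(a),np.cos(a),0],[0,0,1]])
E
python3 - <<'E'
from h import *
def cp(l,s,ox,oy,x0=0): return np.array([[(x-x0+.5)/s-.5+ox,(y+.5)/s-.5+oy] for x,y in l])
# cover corners RL,RR,FR,FL at z=8, and lip corners FR, FL at z=4
T=cp([(107,46),(383,118),(312,386),(36,318),(270,423),(55,369)],5,185,120)
S=cp([(529,323),(427,134),(632,44),(741,222),(676,54),(759,189)],4,205,200,400)
M=np.array([[65,65,8],[65,-65,8],[-65,-65,8],[-65,65,8],[-85,-50,4],[-85,50,4]])/1e3
def fit(use):
    def r(p):
        P=M@rz(p[2]).T+[p[0],p[1],0]; o=[]
        if 't' in use:o.append((proj('top',P)-T))
        if 's' in use:o.append((proj('scene',P)-S))
        return np.concatenate(o).ravel()
    s=least_squares(r,[.45,.06,-.2]); return s.x,np.degrees(s.x[2]),np.abs(s.fun).max()
for u in ('t','s','ts'): print('cover',fit(u))
s=400/110; T2=cp([(65,302),(348,322)],s,310,90); s=400/130; S2=cp([(718,165),(612,40)],s,95,105,400)
# which end is +y: top left=+y
for z in (.082,):
  for c,p in(('top',T2),('scene',S2)):
    A,B=[atz(c,q,z) for q in p]; d=A-B; print(c,A,B,'len',np.hypot(*d[:2]),'mid',(A+B)/2,'yaw',np.degrees(np.arctan2(-d[0],d[1])))
# unit outline corners top
s=400/110
U=cp([(50,30),(373,52),(357,406),(22,383)],s,310,90)
for z in(.06,.068): print(z,[atz('top',u,z)[:2].round(4) for u in U])
E
```

```text
cover (array([ 0.51532632,  0.1390813 , -0.27336618]), np.float64(-15.662728601031315), np.float64(1.0038363316940888))
cover (array([ 0.51535341,  0.14535432, -0.28131167]), np.float64(-16.117971542201253), np.float64(0.6984271445166996))
cover (array([ 0.51513593,  0.14208285, -0.27676534]), np.float64(-15.857486159441116), np.float64(1.793843152760644))
top [ 0.475582   -0.07588731  0.082     ] [ 0.46017413 -0.23466042  0.082     ] len 0.15951897480375352 mid [ 0.46787807 -0.15527387  0.082     ] yaw -5.542814768019012
scene [ 0.47773491 -0.06919723  0.082     ] [ 0.45700267 -0.22682332  0.082     ] len 0.15898367812715467 mid [ 0.46736879 -0.14801028  0.082     ] yaw -7.492986282546939
0.06 [array([ 0.642 , -0.0767]), array([ 0.623 , -0.2654]), array([ 0.4142, -0.2447]), array([ 0.432 , -0.0528])]
0.068 [array([ 0.6393, -0.0754]), array([ 0.6205, -0.2625]), array([ 0.4135, -0.242 ]), array([ 0.4312, -0.0517])]
```

```bash
cat >> h.py <<'E'
def state():
    from workcell import bot
    o=bot.get_obs(); return np.array(o['eef_pos']),R.from_quat(o['tool_rot']),o
def tgtR(yaw,pitch,flip=False):
    # cover frame: rotate yaw about z, then pitch (deg, rear up) about -y ; tool y = -cover z, tool x = +-cover x
    Rc=R.from_euler('z',yaw,degrees=True)*R.from_euler('y',-pitch,degrees=True)
    s=-1 if flip else 1
    m=np.array([[s,0,0],[0,0,-1],[0,0,0]],float).T
    X=np.array([s,0,0.]);Y=np.array([0,0,-1.]);Z=np.cross(X,Y)
    return Rc,Rc*R.from_matrix(np.c_[X,Y,Z])
E
python3 - <<'E'
from h import *
p,q,o=state(); print(p,q.as_matrix().round(3))
for fl in(0,1):
    Rc,Rt=tgtR(-15.86,0,fl); d=(q.inv()*Rt).as_rotvec(degrees=True); print(fl,d.round(1), np.linalg.norm(d))
    g=np.array([.5151,.1421,.034]); tcp=g+Rt.apply([0,.019,0]); print('tcp',tcp, 'shift in target tool axes mm',(1e3*Rt.inv().apply(tcp-p)).round(1))
E
```

```text
[0.13952227 0.48013593 0.2313173 ] [[ 0.279 -0.    -0.96 ]
 [ 0.96   0.     0.279]
 [ 0.    -1.     0.   ]]
0 [-0.  89.7  0. ] 89.65530685654107
tcp [0.5151 0.1421 0.015 ] shift in target tool axes mm [ 453.7  216.3 -222.5]
1 [  0.  -90.3   0. ] 90.34469316547984
tcp [0.5151 0.1421 0.015 ] shift in target tool axes mm [-453.7  216.3  222.5]
```

```bash
python3 -m inch '0 10 0 0 0 0 0;0 10 0 0 0 0 0;0 10 0 0 0 0 0;0 10 0 0 0 0 0;0 10 0 0 0 0 0;0 10 0 0 0 0 0;0 10 0 0 0 0 0;0 10 0 0 0 0 0;0 9.7 0 0 0 0 0'; python3 -m inch '0 0 0 45 10 -22 0;0 0 0 45 10 -22 0;0 0 0 45 10 -22 0;0 0 0 45 10 -22 0;0 0 0 45 10 -22 0;0 0 0 45 10 -22 0;0 0 0 45 10 -22 0;0 0 0 45 10 -22 0;0 0 0 45 10 -22 0;0 0 0 49 10 -25 0;0 0 0 0 0 0 0'
python3 - <<'E'
from h import *
from workcell import bot
import cv2
p,q,o=state(); print(p,q.as_matrix().round(3),o['clock'],o['ft_force'])
Rc,Rt=tgtR(-15.86,0,0); print((q.inv()*Rt).as_rotvec(degrees=True).round(2))
for c in C: cv2.imwrite(f"pics/{c}1.png",bot.camera(c)['color']); print(c,proj(c,p))
E
```

```text
clock: 1.72
eef_pos: [0.1395, 0.4801, 0.2313]
tool_rot: [-0.7, 0.1, -0.1, 0.7]
ft_force: [-1.2, -0.3, 0.1]
grip_width: 0.0851
clock: 3.1
eef_pos: [0.517, 0.1385, 0.1302]
tool_rot: [0.7, -0.1, 0.1, -0.7]
ft_force: [-0.9, -0.2, -0.4]
grip_width: 0.0855
[0.51697866 0.13850866 0.13024256] [[ 0.96  -0.     0.279]
 [-0.279 -0.001  0.96 ]
 [-0.    -1.    -0.001]] 3.1 [-0.87557731 -0.20439018 -0.35522225]
[ 0.05 -0.36 -0.01]
scene [[246.70612425 211.51635669]]
top [[221.69168839 150.92118194]]
```

View pics/scene1.png

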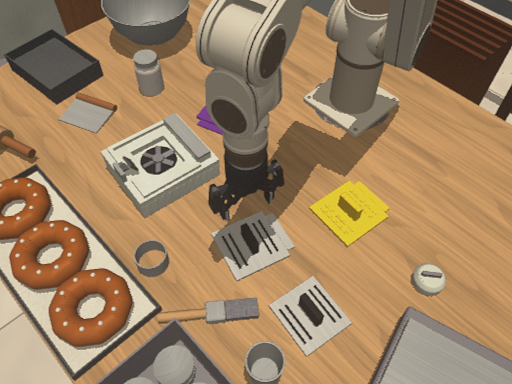

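View pics/top1.png

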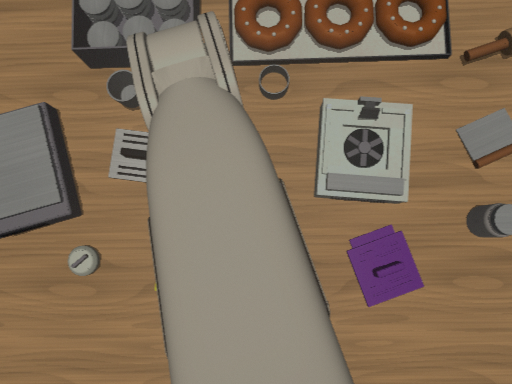

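```bash
python3 - <<'E'
from h import *
import cv2
p,q,o=state()
im=cv2.imread("pics/scene1.png")
pts=[p+q.apply([s*x/1e3,-.013,z/1e3]) for s in(-1,1) for x in (43,57) for z in (-11,11)]
P=proj('scene',pts);print(P.round(1))
x,y,w,h=190,140,120,100
c=cv2.resize(im[y:y+h,x:x+w],None,fx=6,fy=6,interpolation=cv2.INTER_CUBIC)
for a in P: cv2.circle(c,tuple(int(v) for v in ((a-[x,y]+.5)*6)),3,(0,0,255),-1)
cv2.imwrite("pics/tips1.png",c)
E
```

```text
[[264.9 195.5]
 [270.1 203.6]
 [271.  192.9]
 [276.2 200.9]
 [226.  212. ]
 [230.9 220.5]
 [219.5 214.8]
 [224.3 223.3]]
```

View pics/tips1.png

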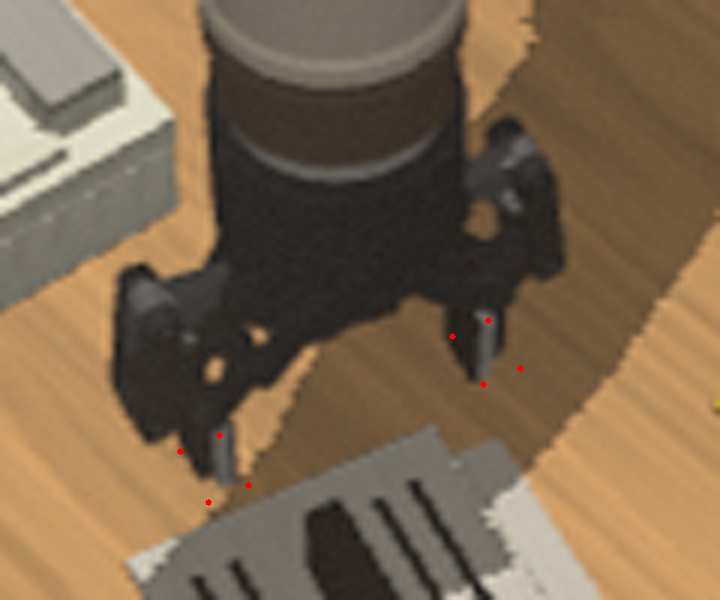

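```bash
python3 -m inch '0 -0.4 0 -3.4 0 5.3 0;0 0 0 0 30 0 0;0 0 0 0 30 0 0;0 0 0 0 25 0 0;0 0 0 0 15 0 0;0 0 0 0 10 0 0;0 0 0 0 5 0 0;0 0 0 0 0 0 0'
python3 - <<'E'
from h import *
from workcell import bot
import cv2
p,q,o=state(); print(p,o['clock'],o['ft_force'])
im=bot.camera('scene')['color']
cv2.imwrite("pics/scene2.png",cv2.resize(im[150:300,160:330],None,fx=4,fy=4,interpolation=cv2.INTER_CUBIC))
E
```

```text
clock: 4.2
eef_pos: [0.5134, 0.1475, 0.0166]
tool_rot: [-0.701, 0.095, -0.095, 0.701]
ft_force: [0.1, -0.0, 0.1]
grip_width: 0.0854
[0.51342169 0.14746975 0.01656564] 4.2 [ 0.06840324 -0.01783473  0.06015355]
```

View pics/scene2.png

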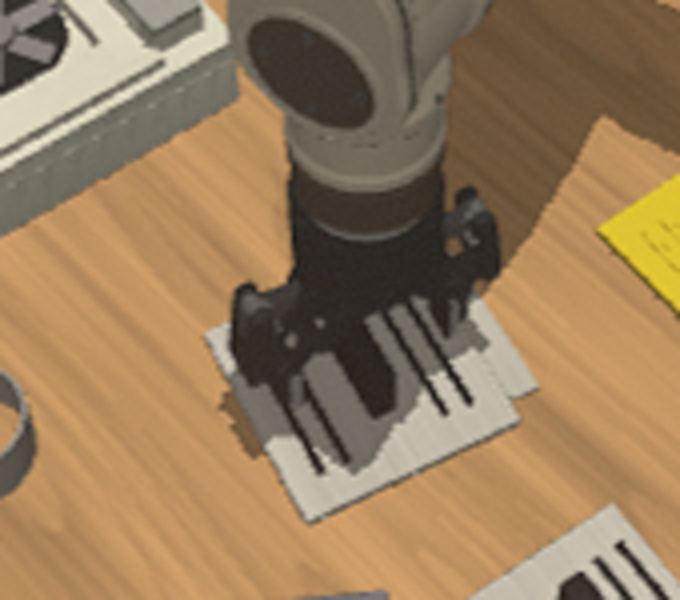

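The gripper straddles the black handle. The tips are near (265,385) and (450,330) in the crop, and the lip points toward the robot. I'll close on it.

```bash
python3 -m inch '0 0 0 0 0 0 1;0 0 0 0 0 0 1;0 0 0 0 0 0 1;0 0 0 0 0 0 1;0 0 0 0 0 0 1;0 0 0 0 0 0 1;0 0 0 0 0 0 1;0 0 0 0 0 0 1'; python3 -m inch '0 0 0 0 -10 0 1;0 0 0 0 -30 0 1;0 0 0 0 -40 0 1;0 0 0 0 -50 0 1;0 0 0 0 -50 0 1;0 0 0 0 0 0 1;0 0 0 0 0 0 1'
python3 - <<'E'
from h import *
from workcell import bot
import cv2
p,q,o=state(); print(p,q.as_matrix().round(3),o['clock'],o['ft_force'])
im=bot.camera('scene')['color']
cv2.imwrite("pics/scene3.png",cv2.resize(im[80:280,140:340],None,fx=3,fy=3,interpolation=cv2.INTER_CUBIC))
E
```

```text
clock: 5.25
eef_pos: [0.5139, 0.1473, 0.0168]
tool_rot: [-0.701, 0.095, -0.096, 0.701]
ft_force: [1.3, -0.9, 4.6]
grip_width: 0.0151
clock: 6.12
eef_pos: [0.5118, 0.1471, 0.1949]
tool_rot: [0.701, -0.096, 0.094, -0.7]
ft_force: [-0.9, 0.5, -3.4]
grip_width: 0.0154
[0.51178639 0.14707404 0.19491275] [[ 0.964 -0.003  0.267]
 [-0.267 -0.001  0.964]
 [-0.003 -1.    -0.002]] 6.125 [-0.88217925  0.51958046 -3.38613716]
```

View pics/scene3.png

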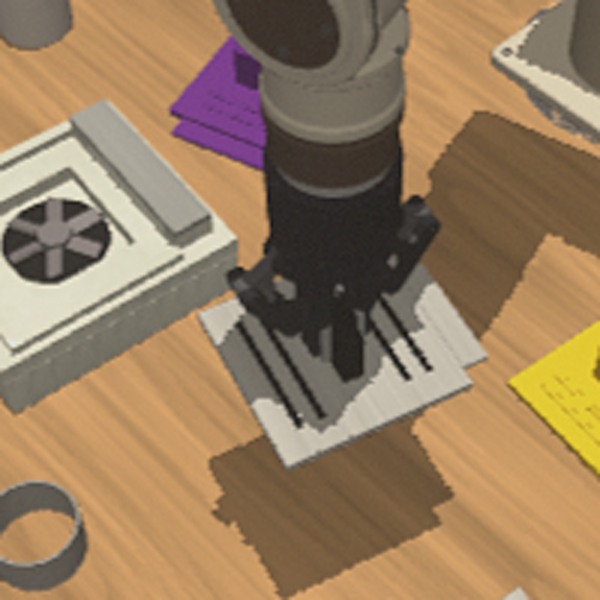

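```bash
python3 - <<'E'
from h import *
p,q,o=state()
pix=np.array([((x+.5)/3-.5+140,(y+.5)/3-.5+80) for x,y in [(290,465),(200,315),(471,384),(487,354)]])
M=np.array([[65,65,8],[65,-65,8],[-65,65,8],[-85,50,4]])/1e3
A=np.array([[1,0,0],[0,0,1],[0,-1,0]])  # cover axes->tool: x->x, z->-y, y->z
A=np.array([[1,0,0],[0,0,-1],[0,1,0]],float)
def pts(t,z0=.0168): 
    Rc,_=tgtR(t[2],0); return Rc.apply(M)+p+[t[0],t[1],-z0]
for z0 in (.0148,.0168,.0188):
    r=lambda t:(proj('scene',pts(t,z0))-pix).ravel()
    s=least_squares(r,[0,0,-15.]); print(z0,(s.x[:2]*1e3).round(1),s.x[2].round(2),s.fun.round(1))
    print('in tool',(1e3*q.inv().apply([s.x[0],s.x[1],0])).round(1))
yaw=np.degrees(np.arctan2(q.as_matrix()[1,0],q.as_matrix()[0,0]));print('toolyaw',yaw)
E
```

```text
0.0148 [ 0.  -1.9] -15.08 [-0.7  0.7 -1.2 -0.6  1.2 -0.8  0.6  0.5]
in tool [ 0.5  0.  -1.8]
0.0168 [-0.9 -2.8] -15.08 [-0.6  0.6 -1.  -0.6  1.1 -0.8  0.5  0.5]
in tool [-0.1  0.  -3. ]
0.0188 [-1.8 -3.8] -15.07 [-0.5  0.6 -0.9 -0.5  1.  -0.8  0.4  0.5]
in tool [-0.8  0.  -4.1]
toolyaw -15.495498303622703
```

```bash
python3 - <<'E'
from h import *
import cv2
t=cv2.imread("pics/top0.png"); s=cv2.imread("pics/scene0.png")
cv2.imwrite("pics/uT.png",cv2.resize(t[90:210,310:420],None,fx=5,fy=5,interpolation=cv2.INTER_CUBIC))
cv2.imwrite("pics/uS.png",cv2.resize(s[110:220,95:225],None,fx=5,fy=5,interpolation=cv2.INTER_CUBIC))
E
```

```text
(no output)
```

View pics/uT.png

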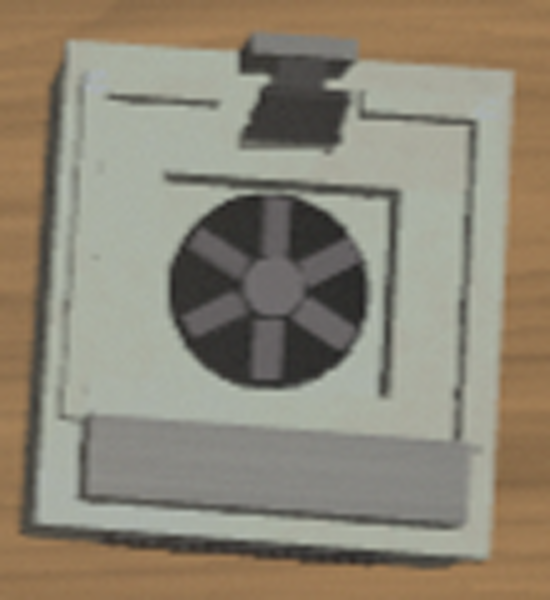

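View pics/uS.png

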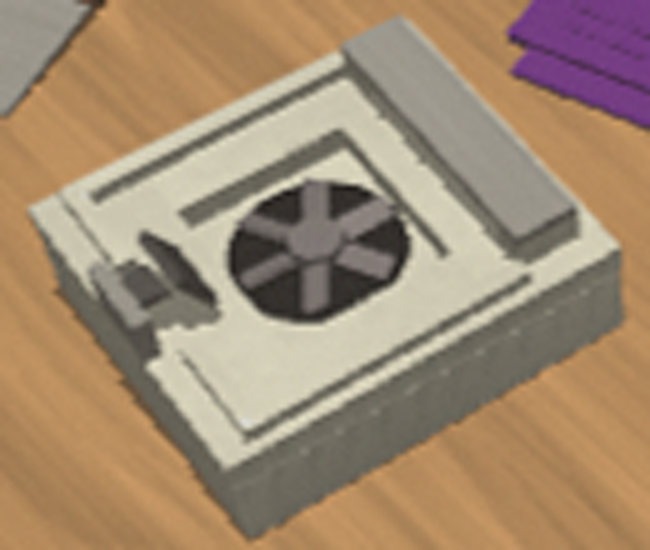

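```bash
cat > unit.py <<'E'
from h import *
cp=lambda l,ox,oy:np.array([((x+.5)/5-.5+ox,(y+.5)/5-.5+oy) for x,y in l])
T=cp([(67,40),(514,72),(490,560),(35,523),(90,415),(470,443),(464,525),(80,495)],310,90)
S=cp([(228,467),(30,208),(620,250),(512,242),(340,48),(400,17),(578,210)],95,110)
def model(t):
    c,h,d=t[3:6]
    O=np.array([[c+.105,.095,.068],[c+.105,-.095,.068],[c-.105,-.095,.068],[c-.105,.095,.068],[0,h,.082],[0,-h,.082],[-d,-h,.082],[-d,h,.082]])
    return O@rz(t[2]).T+[t[0],t[1],0]
def fit(u):
    def r(t):
        P=model(t);o=[]
        if 't' in u:o.append(proj('top',P)-T)
        if 's' in u:o.append(proj('scene',P[[0,1,3,4,5,6,7]])-S)
        return np.concatenate(o).ravel()
    s=least_squares(r,[.468,-.15,-.1,.07,.08,.03]); return s.x,s.fun
if __name__=='__main__':
    for u in('t','s','ts'):
        x,f=fit(u);print(u,x.round(4),np.degrees(x[2]).round(2),f.round(1))
E
python3 unit.py
```

```text
t [ 0.4681 -0.1526 -0.102   0.0587  0.0782  0.0338] -5.85 [ 0.  -0.3  0.4 -0.5  0.4  0.2 -0.2  0.5 -0.6 -0.1 -0.4  0.1  0.  -0.
  0.3  0.1]
s [ 0.4712 -0.1454 -0.1012  0.0585  0.0771  0.0348] -5.8 [-0.5  0.2 -1.3 -0.9  0.7 -1.7  0.7  0.7  0.   0.8  0.3  0.8  0.2  0.1]
ts [ 0.4688 -0.1505 -0.1011  0.0587  0.0781  0.0343] -5.79 [-1.  -0.6 -0.7 -0.8 -0.6 -0.1 -1.1  0.2 -1.6 -0.4 -1.5 -0.3 -1.1 -0.2
 -0.7  0.  -1.1 -1.8 -1.7 -2.6 -0.  -3.4  0.4 -0.8 -0.7 -1.  -0.7 -0.9
 -0.4 -1.3]
```

```bash
cat > plan.py <<'E'
from h import *
SLOT=np.array([.4695,-.1454,.060]); YAW=-5.8
OFF=np.array([85,3,14.8])/1e3
def tcp_for(lip_mm,pitch):
    Rs=R.from_euler('z',YAW,degrees=True); Rc,Rt=tgtR(YAW,pitch)
    return SLOT+Rs.apply(np.array(lip_mm)/1e3)+Rc.apply(OFF),Rt
def go(lip,pitch):
    p,q,o=state(); t,Rt=tcp_for(lip,pitch)
    print('lip',lip,'pitch',pitch,'tcp',t.round(4),'| now',p.round(4),'rotvec',(q.inv()*Rt).as_rotvec(degrees=True).round(2),'shift in now-axes',(1e3*q.inv().apply(t-p)).round(1),'in target axes',(1e3*Rt.inv().apply(t-p)).round(1))
def lipnow():
    p,q,o=state(); A=np.array([[1,0,0],[0,0,1],[0,-1,0]],float)
    Rc=q*tgtR(0,0)[1].inv(); lip=p-Rc.apply(OFF)
    Rs=R.from_euler('z',YAW,degrees=True); rel=Rs.inv()*Rc
    print('lip in slot mm',(1e3*Rs.inv().apply(lip-SLOT)).round(1),'eulZYX',rel.as_euler('ZYX',degrees=True).round(2),'F',np.round(o['ft_force'],1),'w',round(o['grip_width'],4),'t',o['clock'])
E
python3 -c "
from plan import *
go((10,0,70),0);go((10,0,60),20);lipnow()"
```

```text
lip (10, 0, 70) pitch 0 tcp [ 0.5643 -0.152   0.1448] | now [0.5113 0.1469 0.1941] rotvec [ 0.12 -9.7  -0.26] shift in now-axes [ 131.1   49.4 -273.8] in target axes [  82.9   49.3 -292. ]
lip (10, 0, 60) pitch 20 tcp [ 0.5542 -0.151   0.163 ] | now [0.5113 0.1469 0.1941] rotvec [  1.81  -9.58 -20.22] shift in now-axes [ 121.    31.3 -275.5] in target axes [  57.7   54.1 -292. ]
lip in slot mm [-72.3 306.3 119.7] eulZYX [-9.7   0.25 -0.14] F [-0.9 -0.6 -3.3] w 0.0149 t 6.175
```

```bash
python3 -m inch '0 -5 0 0 0 0 1;0 -4.7 0 0 0 0 1;0 0 0 11 0 -40 1;0 0 0 11 0 -40 1;0 0 0 11 0 -40 1;0 0 0 11 0 -40 1;0 0 0 11 0 -40 1;0 0 0 11 0 -40 1;0 0 0 10 0 -40 1;0 0 0 7 0 -12 1;0 0 0 0 0 0 1'; python3 -m inch '0 0 -5 0 0 0 1;0 0 -5 0 0 0 1;0 0 -5 0 0 0 1;0 0 -5 0 0 0 1;0 0 0 0 0 0 1;0 0 0 0 0 0 1'
python3 - <<'E'
from plan import *
from workcell import bot
import cv2
lipnow(); go((10,0,60),20); go((8,0,25),20); print(state()[2]['joint_pos'])
im=bot.camera('scene')['color']
cv2.imwrite("pics/scene4.png",cv2.resize(im[50:250,60:260],None,fx=3,fy=3,interpolation=cv2.INTER_CUBIC))
E
```

```text
clock: 7.55
eef_pos: [0.5654, -0.1518, 0.1941]
tool_rot: [-0.706, 0.038, -0.035, 0.707]
ft_force: [-0.1, -0.3, -2.9]
grip_width: 0.0153
clock: 8.3
eef_pos: [0.5665, -0.1507, 0.1965]
tool_rot: [0.702, 0.087, 0.157, -0.69]
ft_force: [0.4, -0.5, -2.1]
grip_width: 0.0151
lip in slot mm [22.2  1.5 93.6] eulZYX [  0.07 -19.94   0.02] F [ 0.4 -0.5 -2.1] w 0.0151 t 8.3
lip (10, 0, 60) pitch 20 tcp [ 0.5542 -0.151   0.163 ] | now [ 0.5665 -0.1507  0.1965] rotvec [-0.04  0.07 -0.06] shift in now-axes [-23.   27.3  -1.6] in target axes [-23.   27.3  -1.6]
lip (8, 0, 25) pitch 20 tcp [ 0.5522 -0.1508  0.128 ] | now [ 0.5665 -0.1507  0.1965] rotvec [-0.04  0.07 -0.06] shift in now-axes [-36.8  59.6  -1.6] in target axes [-36.8  59.5  -1.6]
[-0.2941369   0.1796979  -0.23039659  0.81877486  0.06613992  1.38799291]
```

View pics/scene4.png

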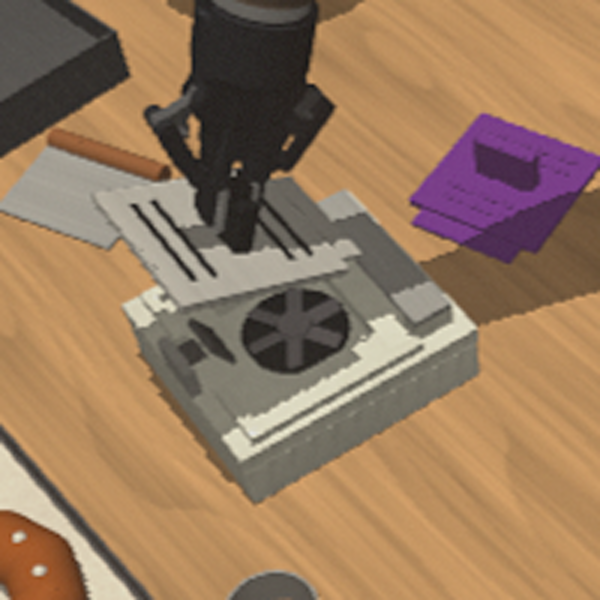

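```bash
python3 -m inch '0 0 0 -10 15 -1.6 1;0 0 0 -10 15 0 1;0 0 0 -10 15 0 1;0 0 0 -6.8 14.6 0 1;0 0 0 0 0 0 1;0 0 0 0 0 0 1'
python3 - <<'E'
from plan import *
from workcell import bot
import cv2
lipnow(); go((8,0,6),20)
im=bot.camera('scene')['color']
cv2.imwrite("pics/scene5.png",cv2.resize(im[90:220,80:230],None,fx=5,fy=5,interpolation=cv2.INTER_CUBIC)[:600])
im=bot.camera('top')['color']
cv2.imwrite("pics/top5.png",im)
E
```

```text
clock: 9.1
eef_pos: [0.5533, -0.152, 0.1285]
tool_rot: [0.702, 0.088, 0.158, -0.689]
ft_force: [0.2, 0.4, -1.6]
grip_width: 0.0153
lip in slot mm [ 9.3 -1.1 25.5] eulZYX [ 2.000e-02 -2.007e+01 -1.000e-02] F [ 0.2  0.4 -1.6] w 0.0153 t 9.1
lip (8, 0, 6) pitch 20 tcp [ 0.5522 -0.1508  0.109 ] | now [ 0.5533 -0.152   0.1285] rotvec [0.01 0.02 0.07] shift in now-axes [-7.8 18.   1.1] in target axes [-7.8 18.   1.1]
```

View pics/scene5.png

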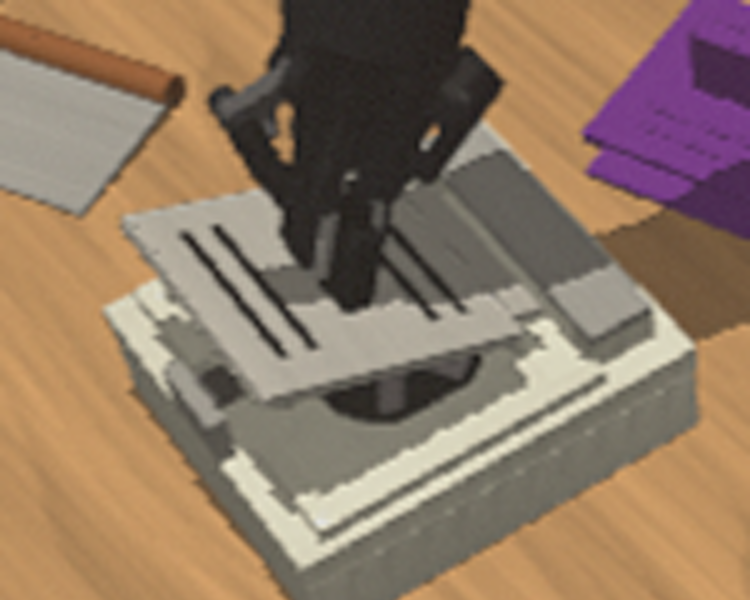

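View pics/top5.png

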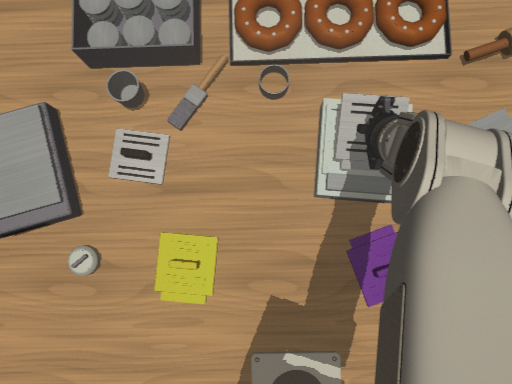

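```bash
python3 - <<'E'
from plan import *
p,q,o=state(); Rc=q*tgtR(0,0)[1].inv(); lip=p-Rc.apply(OFF)
M=np.array([[65,65,8],[65,-65,8],[-65,65,8],[-85,50,4],[-85,50,0]])/1e3-np.array([-.085,0,.002])
P=proj('scene',lip+Rc.apply(M)); print(((P-[80,90]+.5)*5-.5).round(0))
Rs=R.from_euler('z',YAW,degrees=True)
print('bar',((proj('scene',SLOT+Rs.apply(np.array([[0,.0771,.022],[0,-.0771,.022],[0,.0771,0]])))-[80,90]+.5)*5).round(0))
E
```

```text
[[264. 396.]
 [119. 213.]
 [525. 329.]
 [543. 307.]
 [541. 314.]]
bar [[594. 344.]
 [418. 151.]
 [599. 374.]]
```

```bash
python3 -m inch '0 0 0 -2.5 6 1 1;0 0 0 -2.5 6 0 1;0 0 0 -2.8 6 0 1;0 0 0 0 0 0 1;0 0 0 0 0 0 1'
python3 - <<'E'
from plan import *
lipnow(); go((-13,0,4),20)
E
```

```text
clock: 9.82
eef_pos: [0.551, -0.1507, 0.1081]
tool_rot: [0.702, 0.087, 0.158, -0.689]
ft_force: [0.4, 0.4, -2.4]
grip_width: 0.015
lip in slot mm [ 6.8 -0.   5.1] eulZYX [ -0. -20.  -0.] F [ 0.4  0.4 -2.4] w 0.015 t 9.825
lip (-13, 0, 4) pitch 20 tcp [ 0.5313 -0.1487  0.107 ] | now [ 0.551  -0.1507  0.1081] rotvec [ 0. -0.  0.] shift in now-axes [-19.   -5.7   0. ] in target axes [-19.   -5.7   0. ]
```

```bash
python3 -m inch '0 0 0 -4.7 -1.5 0 1;0 0 0 -4.7 -1.5 0 1;0 0 0 0 0 0 1'; python3 -m inch '0 0 0 -4.7 -1.4 0 1;0 0 0 -4.7 -1.4 0 1;0 0 0 0 0 0 1;0 0 0 0 0 0 1'
python3 - <<'E'
from plan import *
from workcell import bot
import cv2
lipnow(); go((-13,0,2),20)
im=bot.camera('scene')['color']
cv2.imwrite("pics/scene6.png",cv2.resize(im[90:220,80:230],None,fx=5,fy=5,interpolation=cv2.INTER_CUBIC)[:600])
E
```

```text
clock: 10.2
eef_pos: [0.5404, -0.1496, 0.1077]
tool_rot: [0.702, 0.087, 0.158, -0.689]
ft_force: [0.8, 0.0, -3.6]
grip_width: 0.0154
clock: 10.7
eef_pos: [0.5315, -0.1487, 0.1073]
tool_rot: [0.702, 0.088, 0.158, -0.689]
ft_force: [0.5, 0.2, -2.8]
grip_width: 0.015
lip in slot mm [-12.8  -0.    4.3] eulZYX [ -0.   -20.02  -0.  ] F [ 0.5  0.2 -2.8] w 0.015 t 10.7
lip (-13, 0, 2) pitch 20 tcp [ 0.5313 -0.1487  0.105 ] | now [ 0.5315 -0.1487  0.1073] rotvec [ 0.   -0.    0.02] shift in now-axes [-1.   2.1  0. ] in target axes [-1.   2.1  0. ]
```

View pics/scene6.png

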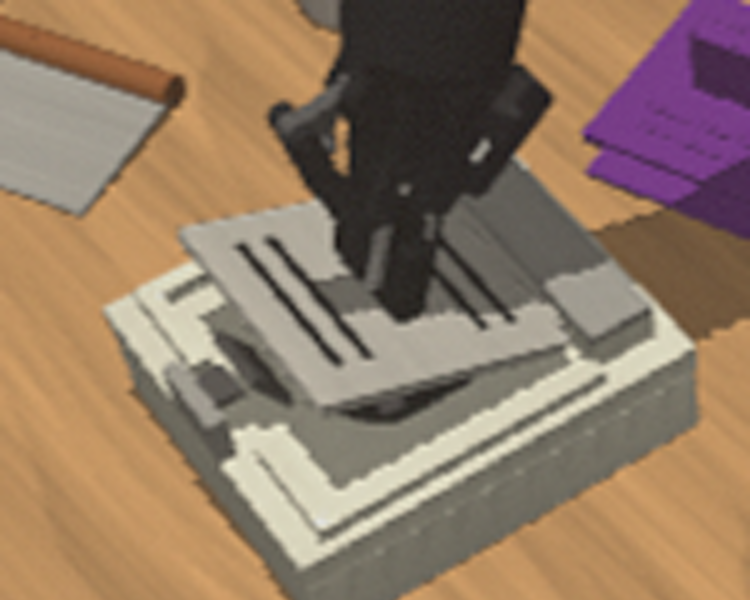

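```bash
python3 - <<'E'
from plan import *
seq=[((-13,0,4),20),((-13.5,0,3),16),((-14,0,2.5),12),((-14,0,2),9),((-14,0,2),6),((-14,0,2),3),((-14,0,2),0)]
for a,b in zip(seq,seq[1:]):
    t0,R0=tcp_for(*a);t1,R1=tcp_for(*b)
    print(b[1],(R0.inv()*R1).as_rotvec(degrees=True).round(1),(1e3*R0.inv().apply(t1-t0)).round(1),(1e3*R1.inv().apply(t1-t0)).round(1))
E
```

```text
16 [-0. -0.  4.] [ 0.   6.7 -0. ] [ 0.5  6.7 -0. ]
12 [-0. -0.  4.] [ 0.2  6.3 -0. ] [ 0.6  6.3 -0. ]
9 [0. 0. 3.] [0.6 5.  0. ] [0.8 4.9 0. ]
6 [-0. -0.  3.] [ 0.7  4.5 -0. ] [ 0.9  4.4 -0. ]
3 [-0.  0.  3.] [0.7 4.5 0. ] [0.9 4.4 0. ]
0 [0. 0. 3.] [ 0.7  4.5 -0. ] [ 0.9  4.4 -0. ]
```

```bash
python3 -m inch '0 0 2 0.1 3.4 0 1;0 0 2 0.1 3.3 0 1;0 0 2 0.2 3.2 0 1;0 0 2 0.2 3.1 0 1;0 0 0 0 0 0 1;0 0 0 0 0 0 1'
python3 - <<'E'
from plan import *
lipnow(); go((-14,0,2),9)
E
```

```text
clock: 11.5
eef_pos: [0.5355, -0.1491, 0.0948]
tool_rot: [0.706, 0.038, 0.109, -0.699]
ft_force: [-1.0, 0.3, -1.9]
grip_width: 0.0152
lip in slot mm [-14.    0.    2.6] eulZYX [-1.000e-02 -1.201e+01 -0.000e+00] F [-1.   0.3 -1.9] w 0.0152 t 11.5
lip (-14, 0, 2) pitch 9 tcp [ 0.5371 -0.1493  0.0899] | now [ 0.5355 -0.1491  0.0948] rotvec [ 0.   -0.01  3.01] shift in now-axes [ 0.5  5.1 -0. ] in target axes [ 0.8  5.1 -0. ]
```

```bash
python3 -m inch '0 0 1.5 0.3 2.5 0 1;0 0 1.5 0.4 2.5 0 1;0 0 0 0 0 0 1'; python3 -m inch '0 0 1.5 0.4 2.2 0 1;0 0 1.5 0.4 2.2 0 1;0 0 0 0 0 0 1'
python3 - <<'E'
from plan import *
from workcell import bot
import cv2
lipnow(); go((-14,0,2),3); go((-14,0,2),0)
im=bot.camera('scene')['color']
cv2.imwrite("pics/scene7.png",cv2.resize(im[90:220,80:230],None,fx=5,fy=5,interpolation=cv2.INTER_CUBIC)[:600])
E
```

```text
clock: 11.88
eef_pos: [0.5381, -0.1494, 0.0902]
tool_rot: [0.707, 0.02, 0.091, -0.701]
ft_force: [-1.6, -0.5, -0.4]
grip_width: 0.0155
clock: 12.25
eef_pos: [0.5392, -0.1495, 0.0856]
tool_rot: [0.707, 0.001, 0.072, -0.703]
ft_force: [-2.3, 0.3, 0.3]
grip_width: 0.0151
lip in slot mm [-13.2  -0.    2.1] eulZYX [ 0.   -5.96 -0.  ] F [-2.3  0.3  0.3] w 0.0151 t 12.25
lip (-14, 0, 2) pitch 3 tcp [ 0.5396 -0.1495  0.0812] | now [ 0.5392 -0.1495  0.0856] rotvec [0.   0.   2.96] shift in now-axes [-0.1  4.4  0. ] in target axes [0.1 4.4 0. ]
lip (-14, 0, 2) pitch 0 tcp [ 0.5404 -0.1496  0.0768] | now [ 0.5392 -0.1495  0.0856] rotvec [0.   0.   5.96] shift in now-axes [0.3 8.9 0. ] in target axes [1.2 8.8 0. ]
```

View pics/scene7.png

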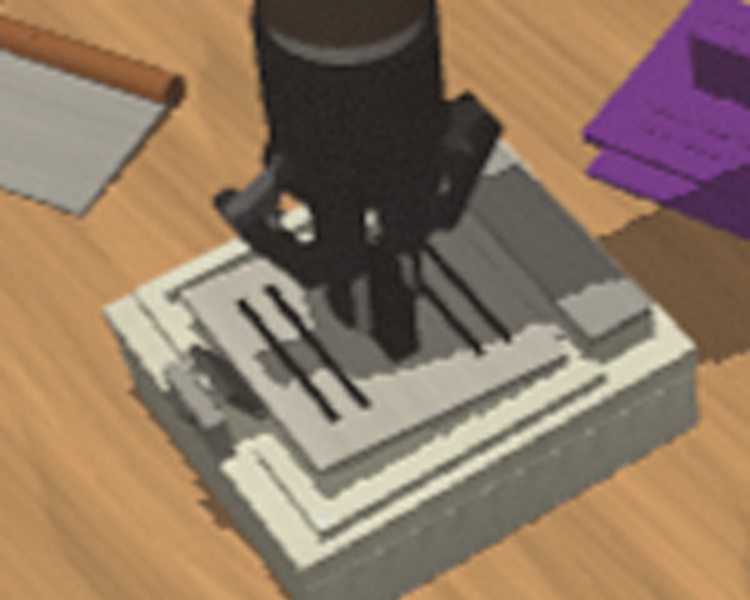

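The lip is under the bar, and the rear edge at about (320,470) is coming down on the ramp. The rear fits between the curbs, so I'll continue.

```bash
python3 -m inch '0 0 1.5 0 2.2 0 1;0 0 1.5 0.1 2.2 0 1;0 0 0 0 0 0 1'; python3 -m inch '0 0 1.5 0.3 2.2 0 1;0 0 1.5 0.3 2.2 0 1;0 0 0 0 0 0 1;0 0 0 0 0 0 1'
python3 - <<'E'
from plan import *
from workcell import bot
import cv2
lipnow(); go((-14,0,2),0)
im=bot.camera('scene')['color']
cv2.imwrite("pics/scene8.png",cv2.resize(im[90:220,80:230],None,fx=5,fy=5,interpolation=cv2.INTER_CUBIC)[:600])
E
```

```text
clock: 12.68
eef_pos: [0.5391, -0.1493, 0.0807]
tool_rot: [0.707, -0.018, 0.053, -0.705]
ft_force: [-0.9, 0.6, -2.1]
grip_width: 0.0153
clock: 13.18
eef_pos: [0.5406, -0.1496, 0.0771]
tool_rot: [0.706, -0.035, 0.036, -0.706]
ft_force: [-0.6, -0.7, -3.0]
grip_width: 0.0154
lip in slot mm [-13.8   0.    2.2] eulZYX [ 0.   -0.05 -0.  ] F [-0.6 -0.7 -3. ] w 0.0154 t 13.175
lip (-14, 0, 2) pitch 0 tcp [ 0.5404 -0.1496  0.0768] | now [ 0.5406 -0.1496  0.0771] rotvec [0.   0.   0.05] shift in now-axes [-0.2  0.3 -0. ] in target axes [-0.2  0.3 -0. ]
```

View pics/scene8.png

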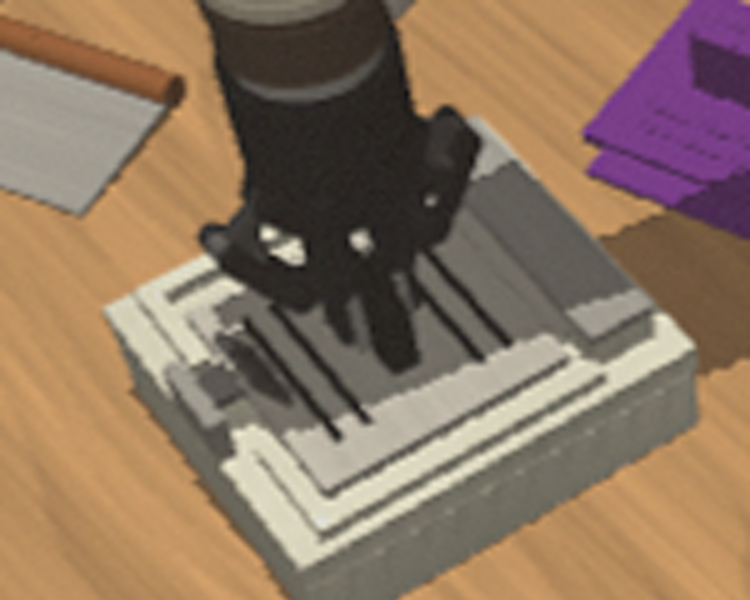

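The catch at (255,365) now stands over the plate edge. The wrist still carries the weight, so I'll press down a bit to confirm it is seated.

```bash
python3 -m inch '0 0 0.3 0 1 0 1;0 0 0 0 0 0 1';python3 -m inch '0 0 0.3 0 1 0 1;0 0 0 0 0 0 1'; python3 -c "
from plan import *
lipnow()"
```

```text
clock: 13.48
eef_pos: [0.5402, -0.1496, 0.0769]
tool_rot: [-0.706, 0.037, -0.034, 0.706]
ft_force: [-2.6, -0.5, 2.1]
grip_width: 0.015
clock: 13.72
eef_pos: [0.5402, -0.1496, 0.077]
tool_rot: [-0.706, 0.039, -0.033, 0.706]
ft_force: [-5.8, 1.3, 9.6]
grip_width: 0.015
lip in slot mm [-14.4  -0.    3. ] eulZYX [-0.    0.52 -0.01] F [-5.8  1.3  9.6] w 0.015 t 13.725
```

```bash
python3 -m inch '0 0 -0.3 0 -1 0 1;0 0 0 0 0 0 1;0 0 0 0 0 0 0.5;0 0 0 0 0 0 0;0 0 0 0 0 0 0;0 0 0 0 0 0 0;0 0 0 0 0 0 0'; python3 -c "
from plan import *
lipnow()"
python3 -m inch '0 0 0 0 -5 0 0;0 0 0 0 -15 0 0;0 0 0 0 -30 0 0;0 0 0 0 -40 0 0;0 0 0 0 -40 0 0;0 0 0 -40 0 0 0;0 0 0 -50 0 0 0;0 0 0 -50 0 0 0;0 0 0 -50 0 0 0;0 0 0 0 0 0 0'
python3 - <<'E'
from plan import *
from workcell import bot
import cv2
print(state()[0],state()[2]['ft_force'],state()[2]['clock'])
im=bot.camera('scene')['color']
cv2.imwrite("pics/scene9.png",cv2.resize(im[90:220,80:230],None,fx=5,fy=5,interpolation=cv2.INTER_CUBIC)[:600])
im=bot.camera('top')['color']
cv2.imwrite("pics/top9.png",cv2.resize(im[90:210,310:420],None,fx=5,fy=5,interpolation=cv2.INTER_CUBIC))
cv2.imwrite("pics/top9f.png",im)
E
```

```text
clock: 14.6
eef_pos: [0.5401, -0.1495, 0.076]
tool_rot: [-0.706, 0.038, -0.034, 0.706]
ft_force: [0.9, -0.4, -0.3]
grip_width: 0.0857
lip in slot mm [-14.4   0.    1.7] eulZYX [-0.    0.31 -0.  ] F [ 0.9 -0.4 -0.3] w 0.0857 t 14.6
clock: 15.85
eef_pos: [0.3485, -0.1297, 0.2081]
tool_rot: [-0.706, 0.038, -0.034, 0.706]
ft_force: [0.5, -0.9, 1.3]
grip_width: 0.0857
[ 0.34854144 -0.12974574  0.20812874] [ 0.54995248 -0.89254089  1.34393988] 15.85
```

View pics/scene9.png

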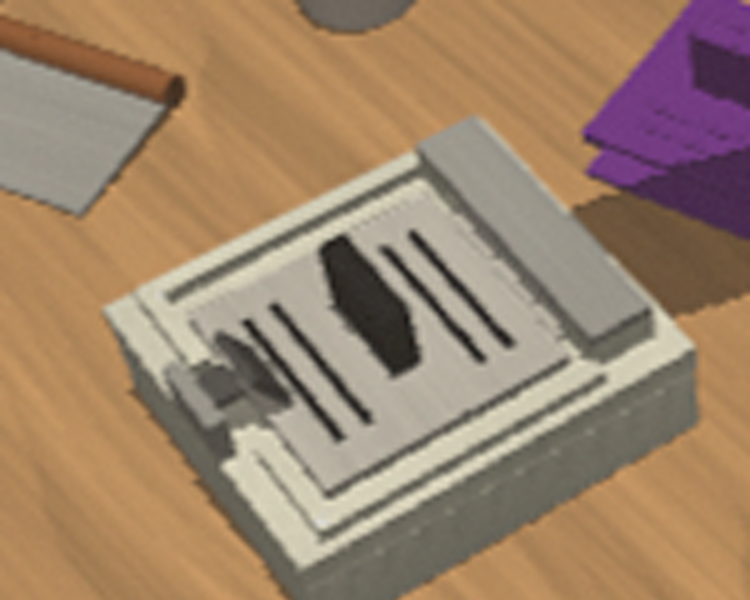

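View pics/top9.png

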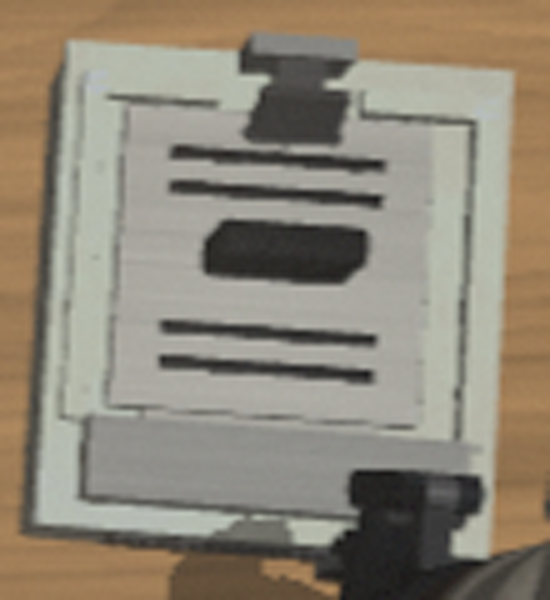

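```bash
python3 - <<'E'
from plan import *
Rs=R.from_euler('z',YAW,degrees=True)
M=np.array([[65,65,8],[-65,65,8],[65,-65,8],[-65,-65,8]])/1e3
for n,pit,dz in(('flat',0,0),('rear +8',3.05,0)):
  Rc=R.from_euler('y',-pit,degrees=True)
  P=Rc.apply(M-np.array([-.085,0,0]))+[-.014,0,dz]
  print(n,((proj('scene',SLOT+Rs.apply(P))-[80,90]+.5)*5).round(0).tolist(),((proj('top',SLOT+[0,-.0055,0]+Rs.apply(P))-[310,90]+.5)*5).round(0).tolist())
E
```

```text
flat [[325.0, 491.0], [572.0, 354.0], [185.0, 314.0], [425.0, 191.0]] [[130.0, 104.0], [110.0, 405.0], [438.0, 126.0], [422.0, 429.0]]
rear +8 [[323.0, 479.0], [572.0, 352.0], [183.0, 302.0], [426.0, 189.0]] [[133.0, 100.0], [111.0, 406.0], [444.0, 122.0], [423.0, 429.0]]
```

The picture shows the corners at (328,493) and (570,357), and the rear −y corner at about (188,316). This matches the flat prediction and not the one with the rear raised. The robot is clear, so I'm handing in.

```bash
python3 -c "
from workcell import bot
print(bot.job_done())"
```

```text
the job is handed in; nothing more can be done
None
```

The vent cover is back on the blower unit, lying flat with its lip in the slot and its far edge under the spring catch. I handed the job in at about 16 s.

**What I did:** I picked up the silver plate with the lip by its handle and tilted its far edge up 20°. I slid the lip about 13 mm in under the steel bar, pivoted the far edge down past the catch, and pressed with about 10 N until it stopped. Then I let go and moved the arm clear.

**Last checks:**
- **Flat:** in the final scene picture the plate corners are within about 1 px of where a flat, seated cover should appear. A rear edge still raised 8 mm would show about 2.5 px higher.
- **Caught:** both cameras show the dark catch standing over the plate's rear edge. I did not pull on the cover to test it.
- **Lip position:** by the arm's own readings the lip is about 14 mm inside the slot, within the allowed 10 to 20 mm.
- **Limits:** the highest force I read at the wrist was about 11 N, and the arm was touching nothing at hand-in.

**Disagreement:** the two cameras differed by about 6 mm sideways. I used the scene camera for both the cover and the slot, and the cover fitted with room to spare on both sides.

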